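Tip a filled carton into the labelling jig

TASK

Lay the filled carton on its side in the labelling jig, its red-framed blank panel on top: push it over the bench until its foot meets the front edge of the jig's plate, then ease it over onto the plate with a steady push high on the panel face; do not shove it so that it is flung over. Then slide it fully back until it is pressed snugly against the face bar of the back fence, slide it along the fence until it is pressed snugly against the face bar of the blue end stop, square in the corner, and let go. Feel your way: the carton crushes if pushed with more than about 25 N, the end stop slips if pushed with more than about 12 N, and how far the white face bars are screwed out is different for every job, and the stop and all the other things on the bench must stay where they are.

Things in the scene. Friction and masses are not known exactly. Their poses are not given: they have to be found in the camera images.
- carton: filled, taped carton, 0.48 to 0.72 kg, upright at the start, too wide to grasp. Nominally 110 (its x) x 140 (y) x 160 mm (z), but the faces bulge: each measure may be up to 4 mm more. Origin: centre of its underside; x points away from the robot, about along the jig's x. Goods at the bottom: mass centre 55 mm above the underside. Tipped rightly its x points down, its z along the jig's x
- panel (a point): centre of the blank white, red-framed panel (95 x 110 mm) on the carton's -x face, 85 mm up: the face to push, on top in the end. The carton slides easily (friction about 0.35): pushed below 110 mm up it slides upright; pushed 130 to 140 mm up with its foot at the jig's edge it pivots about that edge and must be followed to 50 to 55 degrees before it goes over by itself
- jig: labelling jig fixed to the bench: wooden plate 8 mm thick, 226 mm deep (its x), 480 mm wide (its y, -280 to +200 mm). Origin: at bench height on its front edge, which faces the robot and is the stop for the carton's foot; x points to the back fence, y left along the edge, z up. The carton's foot starts 10 to 50 mm in front of the edge
- fence: fixed aluminium back fence on the plate, 46 mm high, 470 mm wide, with a white face bar in front of it that touches the carton. Origin: middle of the fence, on top of the plate, where the bar's face is when fully back: 188 mm behind the plate's front edge. Axes as the jig's. Screws set the bar 0 to 10 mm nearer (jig's -x); this setting is not in the pose: feel for it
- stop: blue end stop, 46 mm high, with a white face bar 110 mm long (jig's x) on its -y side that touches the carton. Origin: on top of the plate, middle of the bar, where its face is when fully back; 95 mm behind the plate's front edge. Axes as the jig's. Screws set the bar 0 to 10 mm out (jig's -y), not in the pose: feel for it. The stop is clamped in a slot along y; slips if pushed over about 12 N
- tape_roll: yellow roll of tape, 100 mm across, 45 mm tall, lying on the right end of the jig plate. Origin: centre of its underside. A bystander
- paper_fan: printed hand fan, green disc 150 mm across with a white handle, flat on the bench left of the carton. Origin: underside of the disc, centre. A bystander
- label_pad: white pad of blank labels 130 x 100 x 22 mm, on the bench right of the carton. Origin: centre of its underside. A bystander
- marker: white marker pen with a blue cap, 135 mm long, on the bench left of the jig. Origin: underside, near the middle. A bystander
- water_bottle: pale plastic bottle, 64 mm across, 200 mm tall, standing to the left. Origin: centre of its underside. A bystander
- scraper: hand scraper with a wooden handle, 200 mm long, lying on the bench to the right. Origin: under the joint of handle and blade. A bystander
- ink_cup: white plastic cup, 72 mm across, 75 mm tall, standing to the left. Origin: centre of its underside. A bystander
Mind the look-alikes: they are no part of the job. What is shaped like the carton but purple is not meant.

How it is judged:
By the outcome, as a careful person would: the job done as asked, in the order asked, and still so for the second after the job is handed in, with the robot touching nothing.
It also fails if it takes over 72 s, if anything falls off the work surface, if the arm or the gripper's body presses on something with over 40 N, if the wrist force passes 120 N, or if a joint passes its speed limit or range.

ROBOT

A 6-joint arm with a two-finger parallel gripper is mounted at the origin on the work surface. World frame = base frame: x ahead of the robot, y to its left, z up, the work surface at z = 0. Lengths are in mm, angles in degrees, forces in N, time in s.
With the tool pointing down it reaches from about 300 to 850 mm from the base axis. Payload 4.2 kg.
Tool frame: the origin (TCP) lies at the very end of the fingers, on their centre line; the grasp point (between the pads) lies env.grip_point_offset behind it (env.grip_point_offset is the distance from the TCP to the grasp point, in mm); z points along the fingers, y is the direction in which the jaws open and shut (so a half turn about z gives the same grasp; the last joint's range is limited). The gripper opens to 91 mm and grips with 3 to 60 N. Pads are 32 mm wide; open, the fingers measure 118 mm over their backs; the gripper's body (76 mm by 178 mm) begins 60 mm behind the grasp point.
Start: joints at [69.328, 18.312, 89.639, -0, 72.044, -1.146], TCP at [192.192, 541.946, 213.976] pointing down, gripper open.
Joint ranges: [-177.97, 177.97], [-48.28, 115.42], [12.27, 149.76], [-77.06, 257.06], [2.81, 150.46], [-146.56, 146.56]. Speed limits (degrees/s): [147.25, 147.25, 180, 180, 180, 180].

INTERFACE

Orientations are given as [roll, pitch, yaw] about the fixed x, y, z axes, in that order (R = Rz(yaw) Ry(pitch) Rx(roll)).
In Python, from workcell import env, grab_frame, camera_params gives the robot as it stands. The module is installed in compiled form; this text tells all that it offers.
- The arm moves only by the shell command python3 -m creep 'ROWS' [OPENING] [FORCE]. ROWS is a JSON object of lists of equal length, an entry for each row: "offset": the shift along the tool's x, y, z in m, a list of three; "rotation": the turn, a rotation vector about the tool's x, y, z in degrees, a list of three. A call has 1 to 5 rows; each row shifts and turns the commanded pose from where the row before left it, along the tool's axes as they then stand; what a row does not reach is not made up. A row lasts 1/8 s, in which the tool goes at most 62.5 mm and 10.7 degrees, less where a joint would pass 70% of its speed; a pose out of reach is approached as far as the arm can. A call is refused whole if a number of a shift passes 0.0625 or a number of a turn 10.7, either way. A call with a gripper value outside its range is refused whole. OPENING is the closure, from 0 (fully open) to 1 (shut), set as the call begins (- or left out, the last holds). The fingers move at their own pace and stop on an object; FORCE is the grip in N (left out, the last holds). Time passes only in rows, so rows that do not move let the fingers close. It gives the time, the measured TCP pose, the force and the opening at its end, in the units of the state.
- env.state(): the state, without advancing time (a new reading comes with each control period).
- grab_frame(name): name is "scene" or "top"; returns the picture (384x512x3 uint8, red, green, blue); there is no depth.
- camera_params(name): a dict with "mtx" (3x3 intrinsics, pixels), "k1" (the pictures are not rectified: a ray, as slopes to the right and down, at radius r is drawn at 1 + k1 r^2 times it, then the intrinsics apply), "R" (3x3) and "t" (3): a world point X has camera coordinates R X + t. Camera axes: x right, y down, z forward; pixel columns grow to the right and rows downward; lengths in mm; the calibration is good to about 2 mm. A picture is of the moment at which its call begins. camera_params takes no time and is no camera call.
- env.job_done(): hands the job in, once; it reports no verdict.
The state is a dict: "time_s": time; "qpos": joint angles; "qvel": joint speeds; "effort": joint torques, N m; "ee_pos": TCP position; "ee_rot": TCP orientation; "force": force on the tool from outside, world axes, zero at the start; "torque": the same for the moment, N m; "gripper_width": finger opening in mm.
Only numpy, scipy, OpenCV 4.12 (cv2) and the standard library are available. Lean on these libraries where they do the work, as an engineer would, in place of code of your own. Each camera call takes 0.05 s, during which the arm holds its last target.

## Working session

There is one attempt and no reset: what is moved stays moved. The work goes in short steps, Python scripts to look and compute and a shell command to move; the robot and the scene stay as the last step left them, time stands still between calls to the robot, and variables do not carry over. Pictures are saved under pics/ and viewed, and the job is handed in when it is done.

```bash
mkdir -p pics; ls; python3 - <<'E'
from workcell import env, grab_frame, camera_params
import cv2,json
for n in("scene","top"):
    im=grab_frame(n); cv2.imwrite(f"pics/{n}0.png",cv2.cvtColor(im,cv2.COLOR_RGB2BGR))
    p=camera_params(n); print(n,p)
print(env.state()); print(env.grip_point_offset)
E
```

```text
pics
scene {'mtx': array([[347.40557484,   0.        , 253.30529187],
       [  0.        , 347.40557484, 188.73161582],
       [  0.        ,   0.        ,   1.        ]]), 'k1': -0.07330003568586198, 'R': array([[ 0.41460063,  0.90987557, -0.01525632],
       [ 0.71232002, -0.33492298, -0.61678748],
       [-0.56630955,  0.24485309, -0.78698186]]), 't': array([-245.08864988, -300.54744614, 1406.44833816])}
top {'mtx': array([[353.37411766,   0.        , 256.86514768],
       [  0.        , 353.37411766, 197.99277349],
       [  0.        ,   0.        ,   1.        ]]), 'k1': 0.016072118858316917, 'R': array([[-0.03836381, -0.99925938,  0.00298559],
       [-0.97269818,  0.03665938, -0.22916006],
       [ 0.22888089, -0.01169553, -0.97338418]]), 't': array([  24.46874627,  531.70194888, 1306.51804036])}
{'time_s': 0.1, 'qpos': array([ 6.93276159e+01,  1.83488703e+01,  8.96990838e+01, -4.16228849e-04,
        7.20441062e+01, -1.14757352e+00]), 'qvel': array([-0.03198673, -0.10598167, -0.15788578, -0.02395283,  0.08763134,
       -0.04833168]), 'effort': array([ 3.58045627e-04, -4.13334632e+01, -2.32510900e+01,  7.27578322e-02,
        4.22143936e-02, -5.31575756e-05]), 'ee_pos': array([192.03221834, 541.50937657, 213.19766286]), 'ee_rot': array([-1.79907950e+02, -1.44807442e-03,  1.60475317e+02]), 'force': array([-0.03674432,  0.23229569,  0.1534088 ]), 'torque': array([-0.01294378, -0.03422093,  0.0171681 ]), 'gripper_width': 91.22930138423212}
18.8
```

View pics/scene0.png

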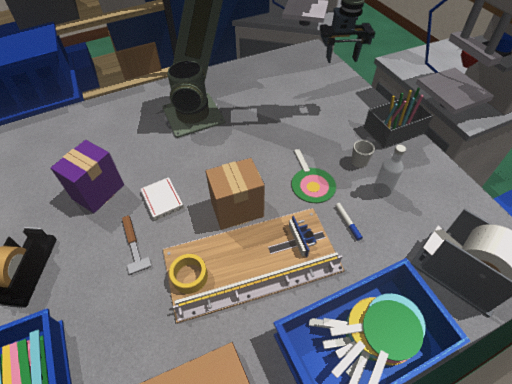

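View pics/top0.png

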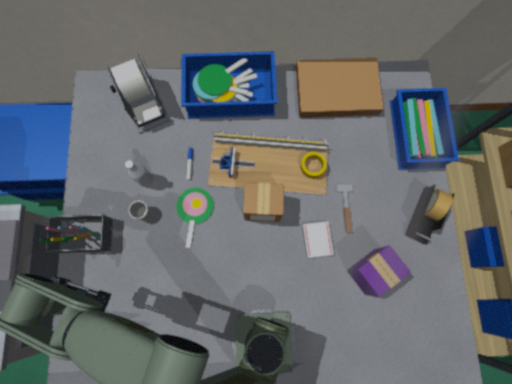

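The scene view looks from behind the fence: carton at about (235,190), jig plate about (165-340, 210-320), purple decoy at (88,175). The top view has x up: carton at (264,200), plate (210-328, 135-193), stop (230,162) and tape roll (314,163). I'll enlarge both to measure.

```bash
cat > h.py <<'E'
import numpy as np, cv2
from workcell import env, grab_frame, camera_params
def ray(n,px):
    p=camera_params(n);K=p["mtx"];d=np.array([[K[0,0],0,0]])
    u=cv2.undistortPoints(np.array([[px]],float),K,np.array([p["k1"],0,0,0.]))[0,0]
    R=p["R"];return -R.T@p["t"], R.T@np.array([u[0],u[1],1])
def onz(n,px,z):
    o,d=ray(n,px);return (o+d*(z-o[2])/d[2])
def proj(n,X):
    p=camera_params(n);return cv2.projectPoints(np.array(X,float).reshape(-1,1,3),cv2.Rodrigues(p["R"])[0],p["t"],p["mtx"],np.array([p["k1"],0,0,0.]))[0][:,0]
def tri(a,b):
    (o1,d1),(o2,d2)=ray("scene",a),ray("top",b)
    A=np.stack([d1,-d2],1);s=np.linalg.lstsq(A,o2-o1,rcond=None)[0]
    p,q=o1+d1*s[0],o2+d2*s[1];return (p+q)/2,np.linalg.norm(p-q)
def crop(n,im,x0,y0,w,h,s,f):
    c=cv2.resize(im[y0:y0+h,x0:x0+w],None,fx=s,fy=s,interpolation=cv2.INTER_CUBIC)
    for x in range((x0+9)//10*10,x0+w,10): cv2.putText(c,str(x),(int((x-x0+.5)*s),8),0,.3,(255,0,0)); cv2.line(c,(int((x-x0+.5)*s),10),(int((x-x0+.5)*s),14),(255,0,0))
    for y in range((y0+9)//10*10,y0+h,10): cv2.putText(c,str(y),(0,int((y-y0+.5)*s)),0,.3,(255,0,0)); cv2.line(c,(20,int((y-y0+.5)*s)),(24,int((y-y0+.5)*s)),(255,0,0))
    cv2.imwrite(f,cv2.cvtColor(c,cv2.COLOR_RGB2BGR))
E
python3 - <<'E'
import cv2
from h import *
s=cv2.cvtColor(cv2.imread("pics/scene0.png"),cv2.COLOR_BGR2RGB);t=cv2.cvtColor(cv2.imread("pics/top0.png"),cv2.COLOR_BGR2RGB)
crop("s",s,155,150,195,175,4,"pics/s0c.png");crop("t",t,200,120,140,110,5.5,"pics/t0c.png")
E
```

```text
(no output)
```

View pics/s0c.png

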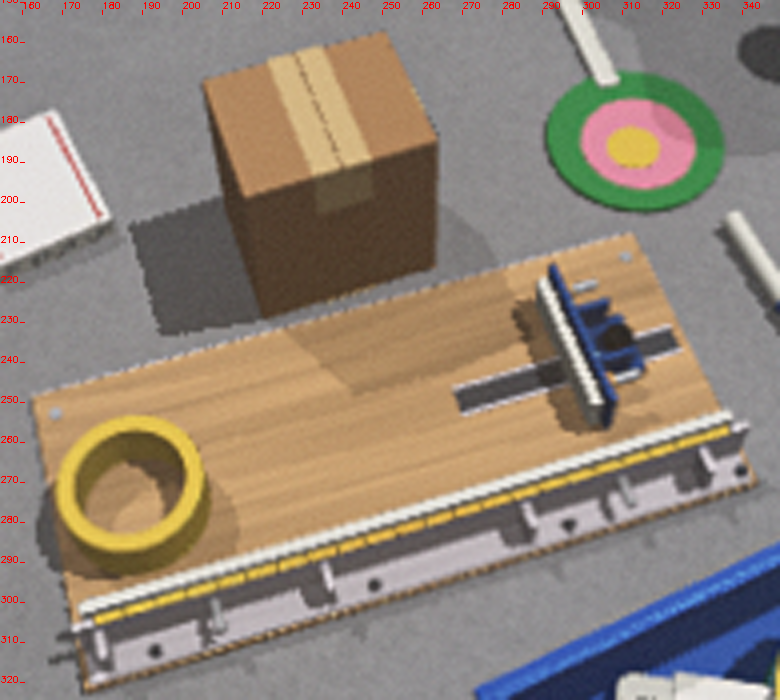

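View pics/t0c.png

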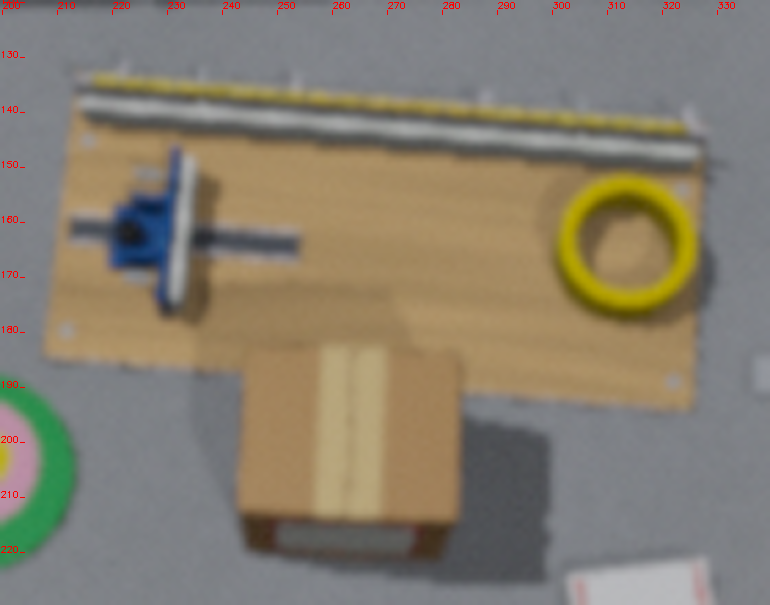

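```bash
python3 - <<'E'
from h import *
np.set_printoptions(precision=1,suppress=True)
S=lambda X,Y:(155+X/4-.5,150+Y/4-.5); T=lambda X,Y:(200+X/5.5-.5,120+Y/5.5-.5)
print("plate front scene",onz("scene",S(33,400),8),onz("scene",S(632,235),8),"back",onz("scene",S(755,483),8),onz("scene",S(87,690),8))
print("plate front top",onz("top",T(45,357),8),onz("top",T(692,408),8))
print("tri plate L",tri(S(632,235),T(45,357)),"R",tri(S(33,400),T(692,408)))
sc=dict(farL=S(437,138),farR=S(247,197),nearR=S(203,82),nearL=S(385,32))
tc=dict(farL=T(247,347),farR=T(462,351),nearR=T(460,521),nearL=T(239,517))
for k in sc: print(k,onz("scene",sc[k],162),onz("top",tc[k],162),tri(sc[k],tc[k]))
print("bottom far",onz("scene",S(263,318),0),onz("scene",S(434,267),0))
print("bottom near (top)",onz("top",T(247,550),0),onz("top",T(440,558),0))
# stop bar top edge face
print("stop bar face top",[onz("top",T(*a),54) for a in((194,155),(180,305))],[onz("scene",S(*a),54) for a in((540,283),(597,405))])
print("fence bar front top",[onz("top",T(*a),54) for a in((80,112),(698,163))],[onz("scene",S(*a),54) for a in((80,605),(728,413))])
print("tape",onz("top",T(628,244),45),onz("scene",S(131,484),45))
E
```

```text
plate front scene [ 551.4 -276.2    8. ] [609.6 198.9   8. ] back [831.3 169.5   8. ] [ 772.5 -302.4    8. ]
plate front top [609. 201.   8.] [ 552.3 -273.4    8. ]
tri plate L (array([609.1, 200.4,   6.6]), np.float64(1.752716013199134)) R (array([ 552. , -274.8,    8.4]), np.float64(2.8581499706550084))
farL [565.5  46.5 162. ] [567.5  48.3 162. ] (array([566.8,  47.1, 163.4]), np.float64(2.344868738697308))
farR [557.  -92.1 162. ] [559.5 -92.9 162. ] (array([558.8, -92.6, 164.5]), np.float64(0.10326555593425528))
nearR [446.3 -84.4 162. ] [446.1 -85.3 162. ] (array([446.2, -84.8, 162.1]), np.float64(0.9038040658747999))
nearL [457.7  55.2 162. ] [454.1  56.9 162. ] (array([454.7,  56.7, 158.5]), np.float64(0.5191317655754807))
bottom far [552.1 -94.4   0. ] [565.4  45.4   0. ]
bottom near (top) [460.5  56.6   0. ] [449.3 -83.2   0. ]
stop bar face top [array([745.4,  85.1,  54. ]), array([631.2,  97.9,  54. ])] [array([643.5,  94.3,  54. ]), array([749.1,  82.7,  54. ])]
fence bar front top [array([782.1, 168. ,  54. ]), array([ 725.3, -283.2,   54. ])] [array([ 735.8, -286.3,   54. ]), array([793.3, 161.7,  54. ])]
tape [ 668.1 -229.1   45. ] [ 664.8 -230.2   45. ]
```

```bash
cat >> h.py <<'E'
from scipy.spatial.transform import Rotation as Ro
JO=np.array([585.1,1.5,0]);JY=-6.94
RJ=Ro.from_euler('z',JY,degrees=True).as_matrix()
def J2W(p): return JO+RJ@np.array(p,float)
def W2J(p): return RJ.T@(np.array(p,float)-JO)
def go(pj,yaw=173.06,cur=None):
    s=env.state();R=Ro.from_euler('xyz',s["ee_rot"],degrees=True).as_matrix()
    Rt=Ro.from_euler('xyz',[180,0,yaw],degrees=True).as_matrix()
    print("off(tool mm)",np.round(R.T@(J2W(pj)-s["ee_pos"]),1),"in target axes",np.round(Rt.T@(J2W(pj)-s["ee_pos"]),1),"rot",np.round((Ro.from_matrix(R.T@Rt)).as_rotvec(degrees=True),2))
def st():
    s=env.state();print(round(s["time_s"],2),"jig",np.round(W2J(s["ee_pos"]),1),"yaw-jig",np.round(s["ee_rot"],2),"Fjig",np.round(RJ.T@s["force"],2),"M",np.round(RJ.T@s["torque"],2),round(s["gripper_width"],1))
E
python3 -c "
from h import *
st();go([-175,-29,215])"
python3 -m creep '{"offset":[[0,0,0],[0,0,0]],"rotation":[[0,0,-6.3],[0,0,-6.3]]}'
python3 -c "
from h import *
st();go([-175,-29,215])"
```

```text
0.1 jig [-455.4  488.6  213.2] yaw-jig [-179.91   -0.    160.48] Fjig [-0.06  0.23  0.15] M [-0.01 -0.04  0.02] 91.2
off(tool mm) [-386.5 -444.    -1.1] in target axes [-280.4 -517.6   -1.8] rot [-9.000e-02 -1.000e-02 -1.258e+01]
time_s: 0.35
ee_pos: [192.1, 541.6, 213.4]
ee_rot: [-179.9, -0.0, 173.3]
force: [-0.1, 0.9, 1.2]
gripper_width: 91.0
0.35 jig [-455.4  488.7  213.4] yaw-jig [-1.7994e+02 -2.0000e-02  1.7328e+02] Fjig [-0.17  0.88  1.18] M [ 0.01 -0.01  0.02] 91.0
off(tool mm) [-278.4 -518.8   -1.1] in target axes [-280.4 -517.7   -1.6] rot [-0.06 -0.01  0.22]
```

```bash

python3 -m creep '{"offset":[[-0.028,-0.0518,0],[-0.028,-0.0518,0],[-0.028,-0.0518,0],[-0.028,-0.0518,0],[-0.028,-0.0518,0]],"rotation":[[0,0,0],[0,0,0],[0,0,0],[0,0,0],[0,0,0]]}'
python3 -m creep '{"offset":[[-0.028,-0.0518,0],[-0.028,-0.0518,0],[-0.028,-0.0518,0],[-0.028,-0.0518,0],[-0.028,-0.0518,0]],"rotation":[[0,0,0],[0,0,0],[0,0,0],[0,0,0],[0,0,0]]}'
python3 -c "
from h import *
st();go([-160,-29,95])"
```

```text
time_s: 0.98
ee_pos: [300.1, 266.1, 213.8]
ee_rot: [-180.0, 0.0, 173.1]
force: [0.9, -0.6, -0.5]
gripper_width: 91.1
time_s: 1.6
ee_pos: [407.9, -7.9, 213.9]
ee_rot: [180.0, 0.0, 173.1]
force: [0.9, 1.4, -0.1]
gripper_width: 90.9
1.6 jig [-174.8  -30.8  213.9] yaw-jig [1.7998e+02 2.0000e-02 1.7306e+02] Fjig [ 0.69  1.5  -0.14] M [ 0.07 -0.04  0.02] 90.9
off(tool mm) [-14.7   1.7 118.9] in target axes [-14.8   1.8 118.9] rot [ 0.02  0.02 -0.  ]
```

```bash

python3 -m creep '{"offset":[[0,0.002,0.03],[0,0,0.03],[0,0,0.03],[0,0,0.029],[0,0,0]],"rotation":[[0,0,0],[0,0,0],[0,0,0],[0,0,0],[0,0,0]]}'
python3 -m creep '{"offset":[[-0.005,0,0],[-0.005,0,0],[-0.004,0,0],[-0.003,0,0],[-0.003,0,0]],"rotation":[[0,0,0],[0,0,0],[0,0,0],[0,0,0],[0,0,0]]}'
python3 -c "
from h import *
st()"
```

```text
time_s: 2.22
ee_pos: [406.0, -4.0, 93.3]
ee_rot: [-180.0, -0.3, 173.1]
force: [0.4, 0.1, 0.4]
gripper_width: 91.3
time_s: 2.85
ee_pos: [428.0, -6.5, 95.1]
ee_rot: [180.0, 0.0, 173.1]
force: [-0.1, -0.1, 0.1]
gripper_width: 91.0
2.85 jig [-155.   -26.9   95.1] yaw-jig [1.7999e+02 1.0000e-02 1.7307e+02] Fjig [-0.11 -0.14  0.13] M [-0.03  0.02  0.01] 91.0
```

```bash

python3 -m creep '{"offset":[[-0.003,0,0],[-0.003,0,0],[-0.003,0,0],[-0.003,0,0],[-0.003,0,0]],"rotation":[[0,0,0],[0,0,0],[0,0,0],[0,0,0],[0,0,0]]}'
python3 -c "
from h import *
st()
crop('s',grab_frame('scene'),155,150,195,140,4,'pics/s1.png')"
```

```text
time_s: 3.48
ee_pos: [442.2, -8.3, 94.7]
ee_rot: [-180.0, -0.1, 173.1]
force: [-3.2, 0.0, 0.3]
gripper_width: 91.0
3.48 jig [-140.7  -27.    94.7] yaw-jig [-1.8000e+02 -8.0000e-02  1.7307e+02] Fjig [-3.22 -0.38  0.33] M [-0.01  0.5  -0.01] 91.0
```

View pics/s1.png

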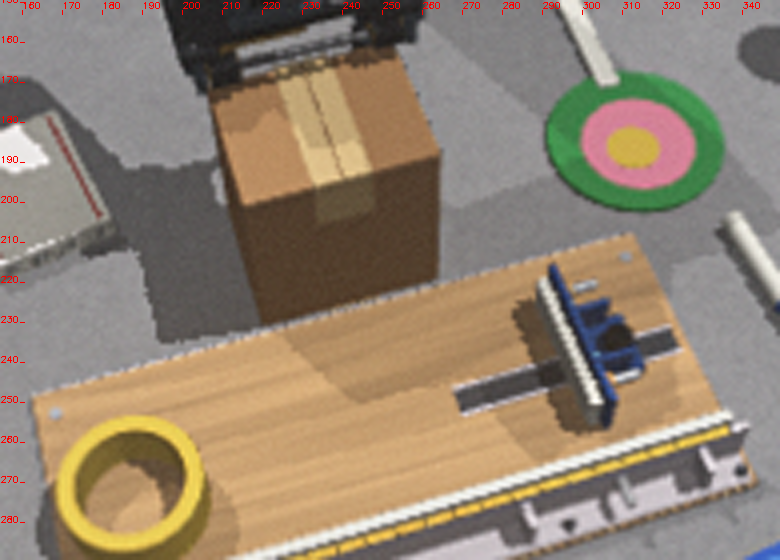

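The fingers touch the panel face and the carton slides at about 3 N; its foot is now about 10 mm from the plate edge. I'll keep pushing until the force rises.

```bash

python3 -m creep '{"offset":[[-0.002,0,0],[-0.002,0,0],[-0.002,0,0],[-0.001,0,0],[-0.001,0,0]],"rotation":[[0,0,0],[0,0,0],[0,0,0],[0,0,0],[0,0,0]]}'
python3 -c "
from h import *
st()"
```

```text
time_s: 4.15
ee_pos: [450.6, -9.2, 94.9]
ee_rot: [180.0, -0.0, 173.1]
force: [-3.5, 1.1, 1.4]
gripper_width: 91.1
4.15 jig [-132.2  -26.9   94.9] yaw-jig [ 1.7999e+02 -1.0000e-02  1.7307e+02] Fjig [-3.59  0.7   1.36] M [-0.07  0.5  -0.03] 91.1
```

```bash

python3 -m creep '{"offset":[[-0.001,0,0],[-0.001,0,0],[-0.001,0,0],[-0.001,0,0]],"rotation":[[0,0,0],[0,0,0],[0,0,0],[0,0,0]]}'
python3 -c "
from h import *
st()"
```

```text
time_s: 4.65
ee_pos: [451.7, -9.3, 94.7]
ee_rot: [180.0, -0.4, 173.0]
force: [-9.4, 1.5, 5.7]
gripper_width: 91.3
4.65 jig [-131.1  -26.9   94.7] yaw-jig [179.99  -0.36 173.02] Fjig [-9.48  0.36  5.68] M [-0.03  1.63 -0.2 ] 91.3
```

```bash

python3 -m creep '{"offset":[[0.008,0,0],[0,0,-0.015],[0,0,-0.015],[0,0,-0.012],[0,0,0]],"rotation":[[0,0,0],[0,0,0],[0,0,0],[0,0,0],[0,0,0]]}'
python3 -c "
from h import *
st()"
```

```text
time_s: 5.28
ee_pos: [447.9, -8.9, 138.0]
ee_rot: [180.0, 0.2, 173.1]
force: [-0.1, -0.0, 0.1]
gripper_width: 91.2
5.28 jig [-134.9  -26.9  138. ] yaw-jig [179.98   0.22 173.08] Fjig [-0.14 -0.05  0.11] M [0.06 0.05 0.05] 91.2
```

```bash

python3 -m creep '{"offset":[[-0.001,0,0],[-0.001,0,0],[-0.001,0,0],[0,0,0]],"rotation":[[0,0,0],[0,0,0],[0,0,0],[0,0,0]]}'
python3 -c "
from h import *
st()
crop('s',grab_frame('scene'),155,150,195,140,4,'pics/s2.png')"
```

```text
time_s: 5.78
ee_pos: [449.6, -9.1, 136.7]
ee_rot: [180.0, -0.0, 173.1]
force: [-0.4, 0.3, 0.9]
gripper_width: 91.0
5.78 jig [-133.2  -26.9  136.7] yaw-jig [ 1.8000e+02 -2.0000e-02  1.7307e+02] Fjig [-0.42  0.24  0.93] M [-0.03  0.07  0.03] 91.0
```

View pics/s2.png

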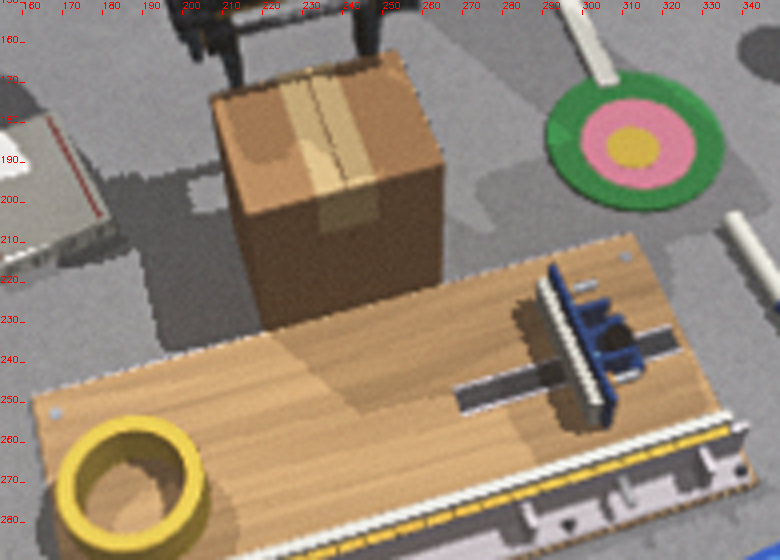

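The foot lies along the plate edge, with the lower far corners on the edge line at about (220,232) and (265,222). I'll start the steady arc push.

```bash

python3 -m creep '{"offset":[[-0.002,0,0],[-0.002,0,-0.001],[-0.002,0,-0.002],[-0.002,0,-0.002],[-0.002,0,-0.002]],"rotation":[[0,0,0],[0,0,0],[0,0,0],[0,0,0],[0,0,0]]}'
python3 -c "
from h import *
st()"
```

```text
time_s: 6.45
ee_pos: [460.0, -10.4, 144.1]
ee_rot: [180.0, 0.0, 173.1]
force: [-1.0, -0.3, -0.9]
gripper_width: 91.3
6.45 jig [-122.7  -26.9  144.1] yaw-jig [1.7999e+02 5.0000e-02 1.7308e+02] Fjig [-0.96 -0.39 -0.88] M [ 0.07  0.29 -0.1 ] 91.3
```

```bash

python3 -m creep '{"offset":[[-0.0024,0,-0.0018],[-0.0024,0,-0.0018],[-0.0024,0,-0.0018],[-0.0024,0,-0.0018],[-0.0024,0,-0.0018]],"rotation":[[0,0,0],[0,0,0],[0,0,0],[0,0,0],[0,0,0]]}'
python3 -c "
from h import *
st()"
```

```text
time_s: 7.08
ee_pos: [471.7, -11.8, 153.1]
ee_rot: [180.0, 0.0, 173.1]
force: [-1.8, -0.1, -0.1]
gripper_width: 91.6
7.08 jig [-111.   -26.9  153.1] yaw-jig [1.8000e+02 1.0000e-02 1.7307e+02] Fjig [-1.8  -0.32 -0.12] M [ 0.09  0.3  -0.08] 91.6
```

```bash

python3 -m creep '{"offset":[[-0.0026,0,-0.0016],[-0.0026,0,-0.0015],[-0.0026,0,-0.0014],[-0.0026,0,-0.0013],[-0.0026,0,-0.0012]],"rotation":[[0,0,0],[0,0,0],[0,0,0],[0,0,0],[0,0,0]]}'
python3 -c "
from h import *
st()"
```

```text
time_s: 7.7
ee_pos: [484.5, -13.4, 160.1]
ee_rot: [180.0, 0.0, 173.1]
force: [-1.9, 0.1, 1.2]
gripper_width: 91.5
7.7 jig [-98.1 -26.9 160.1] yaw-jig [180.     0.   173.08] Fjig [-1.95 -0.1   1.22] M [-0.02  0.35 -0.04] 91.5
```

```bash

python3 -m creep '{"offset":[[-0.0027,0,-0.0012],[-0.0027,0,-0.0011],[-0.0027,0,-0.0011],[-0.0027,0,-0.001],[-0.0027,0,-0.001]],"rotation":[[0,0,0],[0,0,0],[0,0,0],[0,0,0],[0,0,0]]}'
python3 -c "
from h import *
st()
crop('s',grab_frame('scene'),155,130,195,150,4,'pics/s3.png')"
```

```text
time_s: 8.32
ee_pos: [498.0, -15.0, 165.5]
ee_rot: [180.0, 0.0, 173.1]
force: [-3.6, 0.2, 2.9]
gripper_width: 91.0
8.32 jig [-84.4 -26.9 165.5] yaw-jig [1.8000e+02 2.0000e-02 1.7307e+02] Fjig [-3.59 -0.24  2.85] M [-0.1   0.44 -0.09] 91.0
```

View pics/s3.png

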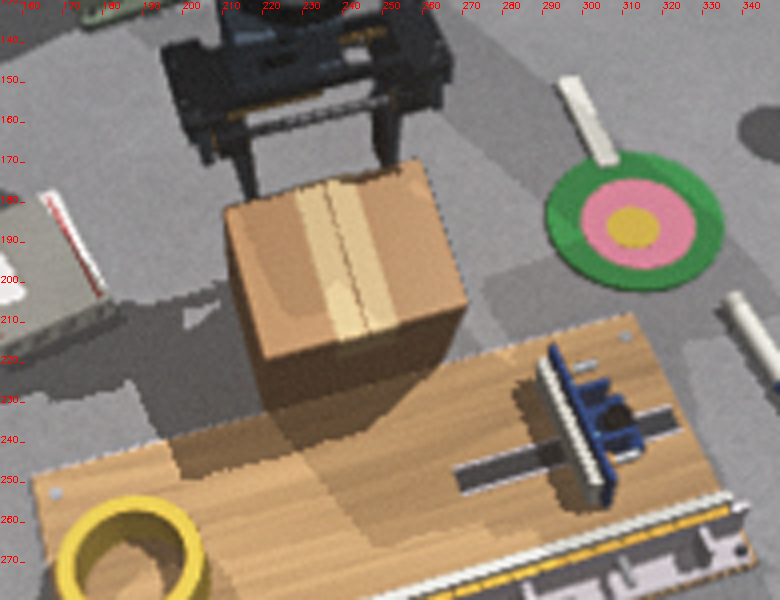

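```bash

python3 -m creep '{"offset":[[-0.0028,0,-0.0013],[-0.0028,0,-0.0012],[-0.0028,0,-0.0011],[-0.0028,0,-0.001],[-0.0028,0,-0.001]],"rotation":[[0,0,0],[0,0,0],[0,0,0],[0,0,0],[0,0,0]]}'
python3 -c "
from h import *
st()"
```

```text
time_s: 9.0
ee_pos: [511.9, -16.7, 170.8]
ee_rot: [180.0, -0.0, 173.1]
force: [-0.4, 0.5, -0.2]
gripper_width: 91.0
9.0 jig [-70.5 -26.9 170.8] yaw-jig [179.99  -0.   173.07] Fjig [-0.47  0.42 -0.24] M [ 0.03  0.2  -0.1 ] 91.0
```

```bash

python3 -m creep '{"offset":[[-0.0028,0,-0.001],[-0.0028,0,-0.0008],[-0.0028,0,-0.0007],[-0.0028,0,-0.0006],[-0.0028,0,-0.0005]],"rotation":[[0,0,0],[0,0,0],[0,0,0],[0,0,0],[0,0,0]]}'
python3 -c "
from h import *
st()"
```

```text
time_s: 9.62
ee_pos: [525.8, -18.4, 174.6]
ee_rot: [180.0, 0.0, 173.1]
force: [-0.6, 1.2, 0.4]
gripper_width: 91.6
9.62 jig [-56.4 -26.9 174.6] yaw-jig [1.7999e+02 1.0000e-02 1.7308e+02] Fjig [-0.75  1.13  0.38] M [ 0.02  0.16 -0.06] 91.6
```

```bash

python3 -m creep '{"offset":[[-0.0029,0,-0.0005],[-0.0029,0,-0.0004],[-0.0029,0,-0.0003],[-0.0029,0,-0.0002],[-0.0029,0,-0.0001]],"rotation":[[0,0,0],[0,0,0],[0,0,0],[0,0,0],[0,0,0]]}'
python3 -c "
from h import *
st()
crop('s',grab_frame('scene'),155,130,195,150,4,'pics/s4.png')"
```

```text
time_s: 10.25
ee_pos: [540.3, -20.1, 176.3]
ee_rot: [180.0, 0.0, 173.1]
force: [-1.1, 0.1, 2.5]
gripper_width: 91.0
10.25 jig [-41.8 -26.9 176.3] yaw-jig [1.8000e+02 4.0000e-02 1.7308e+02] Fjig [-1.14 -0.03  2.49] M [-0.04  0.14  0.  ] 91.0
```

View pics/s4.png

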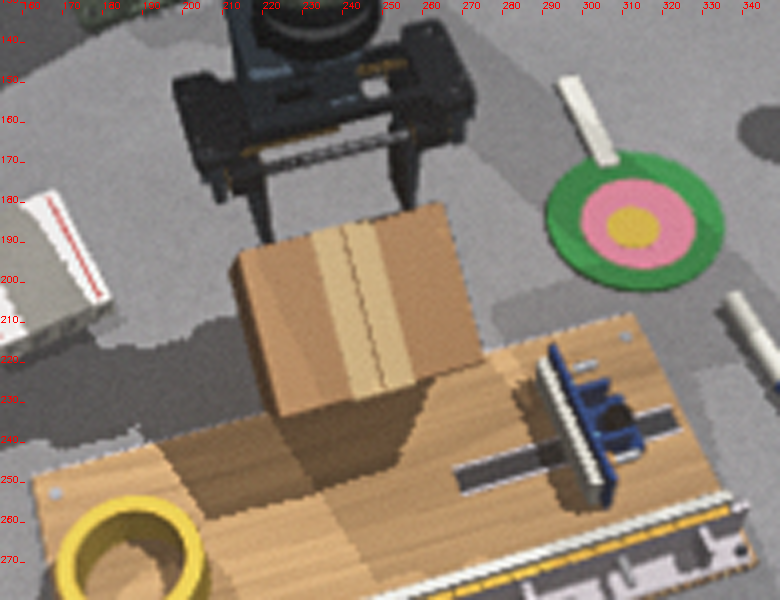

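The carton has tipped about 33° and stays square to the edge. I'll carry on gently.

```bash

python3 -m creep '{"offset":[[-0.0029,0,-0.0003],[-0.0029,0,-0.0003],[-0.0029,0,-0.0003],[-0.0029,0,-0.0002],[-0.0029,0,-0.0001]],"rotation":[[0,0,0],[0,0,0],[0,0,0],[0,0,0],[0,0,0]]}'
python3 -c "
from h import *
st()"
```

```text
time_s: 10.92
ee_pos: [554.5, -21.9, 177.2]
ee_rot: [180.0, -0.0, 173.1]
force: [-1.3, -0.5, 0.7]
gripper_width: 91.3
10.93 jig [-27.5 -26.9 177.2] yaw-jig [180.    -0.   173.07] Fjig [-1.26 -0.69  0.66] M [-0.03  0.05  0.02] 91.3
```

```bash

python3 -m creep '{"offset":[[-0.0028,0,0],[-0.0028,0,0],[-0.0028,0,0],[-0.0028,0,0],[-0.0028,0,0]],"rotation":[[0,0,0],[0,0,0],[0,0,0],[0,0,0],[0,0,0]]}'
python3 -c "
from h import *
st()"
```

```text
time_s: 11.55
ee_pos: [568.4, -23.5, 177.1]
ee_rot: [180.0, -0.0, 173.1]
force: [-0.3, -0.8, 0.1]
gripper_width: 91.3
11.55 jig [-13.6 -26.9 177.1] yaw-jig [ 1.7999e+02 -1.0000e-02  1.7307e+02] Fjig [-0.24 -0.84  0.11] M [ 0.01  0.06 -0.03] 91.3
```

```bash

python3 -m creep '{"offset":[[-0.0025,0,0],[-0.0025,0,0],[-0.0025,0,0.0003],[-0.0025,0,0.0003]],"rotation":[[0,0,0],[0,0,0],[0,0,0],[0,0,0]]}'
python3 -c "
from h import *
st()
crop('s',grab_frame('scene'),155,130,195,150,4,'pics/s5.png')"
```

```text
time_s: 12.05
ee_pos: [578.3, -24.8, 176.6]
ee_rot: [180.0, 0.0, 173.1]
force: [0.4, 0.1, 0.5]
gripper_width: 91.2
12.05 jig [ -3.5 -26.9 176.6] yaw-jig [179.99   0.   173.07] Fjig [0.34 0.17 0.52] M [ 0.03  0.1  -0.01] 91.2
```

View pics/s5.png

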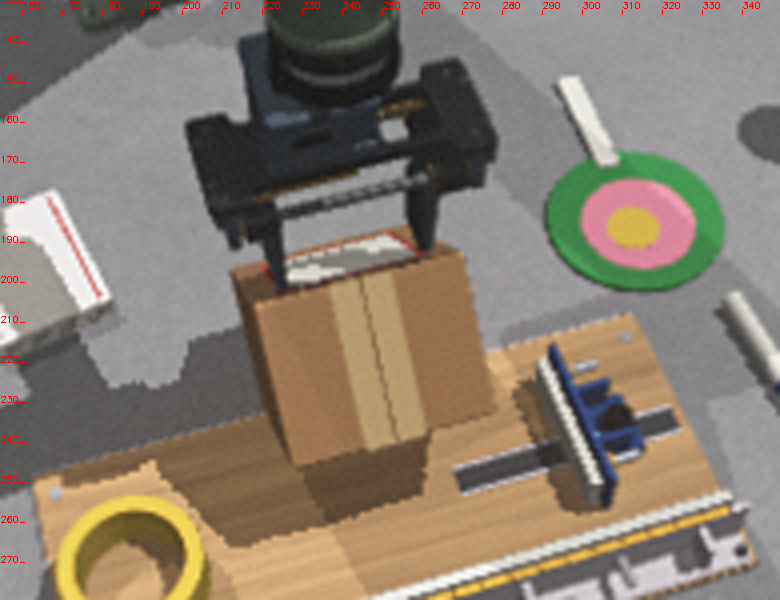

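It is at about 47°, near balance. I'll go slower from here.

```bash

python3 -m creep '{"offset":[[-0.0018,0,0.0003],[-0.0018,0,0.0003],[-0.0018,0,0.0003],[-0.0018,0,0.0003],[-0.0018,0,0.0003]],"rotation":[[0,0,0],[0,0,0],[0,0,0],[0,0,0],[0,0,0]]}'
python3 -c "
from h import *
st()"
```

```text
time_s: 12.72
ee_pos: [587.2, -25.8, 175.1]
ee_rot: [180.0, 0.0, 173.1]
force: [0.7, 0.1, 0.3]
gripper_width: 91.4
12.72 jig [  5.4 -26.9 175.1] yaw-jig [179.99   0.   173.07] Fjig [0.64 0.22 0.35] M [0.02 0.03 0.01] 91.4
```

```bash

python3 -m creep '{"offset":[[-0.0018,0,0.0004],[-0.0018,0,0.0004],[-0.0018,0,0.0004],[-0.0018,0,0.0004],[-0.0018,0,0.0004]],"rotation":[[0,0,0],[0,0,0],[0,0,0],[0,0,0],[0,0,0]]}'
python3 -c "
from h import *
st()
crop('s',grab_frame('scene'),155,130,195,150,4,'pics/s6.png')"
```

```text
time_s: 13.35
ee_pos: [596.2, -26.9, 173.1]
ee_rot: [180.0, 0.0, 173.1]
force: [-0.2, -0.5, -0.2]
gripper_width: 91.0
13.35 jig [ 14.4 -26.9 173.1] yaw-jig [179.99   0.   173.07] Fjig [-0.1  -0.52 -0.24] M [ 0.03 -0.01 -0.03] 91.0
```

View pics/s6.png

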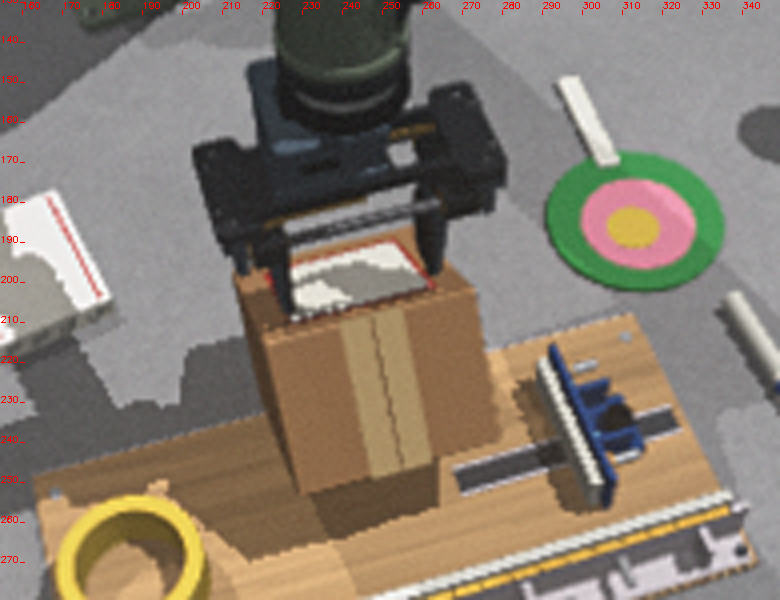

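```bash

python3 -m creep '{"offset":[[-0.0018,0,0.0004],[-0.0018,0,0.0004],[-0.0018,0,0.0004],[-0.0018,0,0.0004]],"rotation":[[0,0,0],[0,0,0],[0,0,0],[0,0,0]]}'
python3 -c "
from h import *
st()
crop('s',grab_frame('scene'),155,130,195,150,4,'pics/s7.png')"
```

```text
time_s: 13.9
ee_pos: [603.3, -27.8, 171.5]
ee_rot: [180.0, 0.0, 173.1]
force: [0.2, -0.5, 0.1]
gripper_width: 91.1
13.9 jig [ 21.6 -26.9 171.5] yaw-jig [180.     0.   173.07] Fjig [ 0.23 -0.46  0.06] M [-0.   -0.01  0.05] 91.1
```

View pics/s7.png

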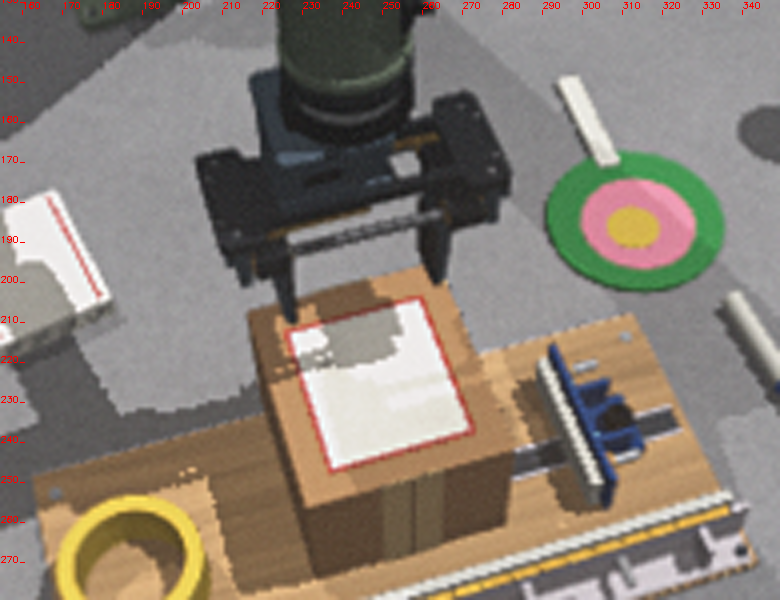

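The carton lies on the plate, panel up. I'll lift a little, retreat and come down in front of its underside.

```bash

python3 -m creep '{"offset":[[0.01,0,-0.005],[0.02,0,0],[0.025,0,0],[0.025,0,0],[0,0,0]],"rotation":[[0,0,0],[0,0,0],[0,0,0],[0,0,0],[0,0,0]]}'
python3 -c "
from h import *
st()
t=grab_frame('top')
crop('s',grab_frame('scene'),155,150,195,175,4,'pics/s8.png');crop('t',t,200,120,140,110,5.5,'pics/t8.png')"
```

```text
time_s: 14.58
ee_pos: [522.0, -17.9, 177.2]
ee_rot: [180.0, -0.0, 173.1]
force: [-0.3, -0.6, -0.8]
gripper_width: 91.4
14.57 jig [-60.3 -26.9 177.2] yaw-jig [ 1.8000e+02 -1.0000e-02  1.7309e+02] Fjig [-0.19 -0.67 -0.78] M [-0.05 -0.04 -0.01] 91.4
```

View pics/s8.png

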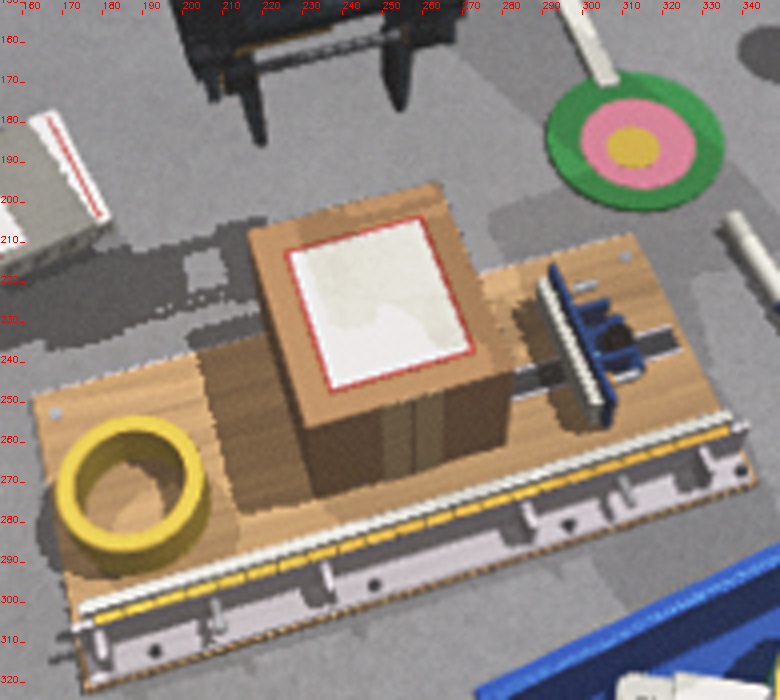

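View pics/t8.png

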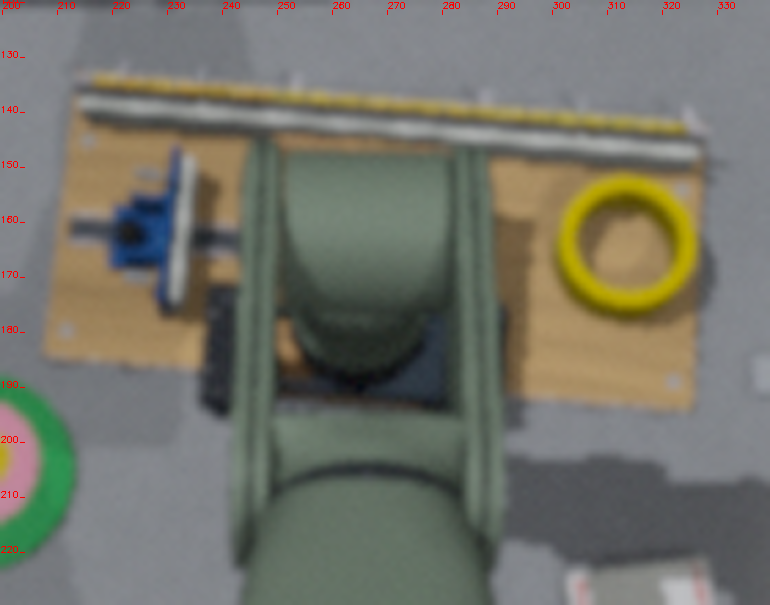

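```bash
python3 - <<'E'
from h import *
np.set_printoptions(precision=1,suppress=True)
S=lambda X,Y:(155+X/4-.5,150+Y/4-.5)
print([W2J(onz("scene",S(*a),8)) for a in((317,498),(505,445))])
print([W2J(onz("scene",S(*a),121)) for a in((249,232),(437,182),(512,370),(305,425))])
print("fence bar bottom?",[W2J(onz("scene",S(*a),54)) for a in((80,605),(735,413))])
go([-60,-27,60])
E
```

```text
[array([ 138.7, -100.1,    8. ]), array([141. ,  39.3,   8. ])]
[array([-17.2, -99. , 121. ]), array([-17.6,  40.2, 121. ]), array([142.9,  37.6, 121. ]), array([ 139.5, -101.1,  121. ])]
fence bar bottom? [array([ 184.4, -267.5,   54. ]), array([188.8, 188.8,  54. ])]
off(tool mm) [  2.2  -0.2 117.2] in target axes [  2.   -0.1 117.2] rot [0.  0.1 0. ]
```

```bash

python3 -m creep '{"offset":[[0,-0.002,0.03],[0,-0.002,0.03],[0,0,0.03],[0,0,0.028],[0,0,0]],"rotation":[[0,0,0],[0,0,0],[0,0,0],[0,0,0],[0,0,0]]}'
python3 -m creep '{"offset":[[-0.005,0,0],[-0.005,0,0],[-0.004,0,0],[-0.004,0,0],[-0.003,0,0]],"rotation":[[0,0,0],[0,0,0],[0,0,0],[0,0,0],[0,0,0]]}'
python3 -m creep '{"offset":[[-0.003,0,0],[-0.003,0,0],[-0.003,0,0],[-0.003,0,0],[-0.003,0,0]],"rotation":[[0,0,0],[0,0,0],[0,0,0],[0,0,0],[0,0,0]]}'
python3 -c "
from h import *
st()"
```

```text
time_s: 15.3
ee_pos: [522.6, -22.1, 56.7]
ee_rot: [-180.0, -0.2, 173.1]
force: [-1.0, 0.5, 1.2]
gripper_width: 90.9
time_s: 15.92
ee_pos: [544.5, -24.6, 58.7]
ee_rot: [180.0, 0.0, 173.1]
force: [-0.4, 0.4, 0.4]
gripper_width: 91.3
time_s: 16.55
ee_pos: [559.2, -26.4, 58.3]
ee_rot: [180.0, -0.0, 173.1]
force: [-2.5, 1.3, -0.8]
gripper_width: 91.1
16.55 jig [-22.3 -30.8  58.3] yaw-jig [ 1.8000e+02 -1.0000e-02  1.7308e+02] Fjig [-2.66  0.98 -0.82] M [ 0.02  0.31 -0.  ] 91.1
```

```bash

python3 -m creep '{"offset":[[-0.003,0,0],[-0.003,0,0],[-0.003,0,0],[-0.002,0,0],[-0.002,0,0]],"rotation":[[0,0,0],[0,0,0],[0,0,0],[0,0,0],[0,0,0]]}'
python3 -c "
from h import *
st()"
python3 -m creep '{"offset":[[-0.001,0,0],[-0.001,0,0],[-0.001,0,0],[-0.001,0,0],[-0.001,0,0]],"rotation":[[0,0,0],[0,0,0],[0,0,0],[0,0,0],[0,0,0]]}'
python3 -c "
from h import *
st()"
```

```text
time_s: 17.18
ee_pos: [572.0, -28.0, 58.5]
ee_rot: [180.0, -0.0, 173.1]
force: [-2.5, 1.2, -1.3]
gripper_width: 91.3
17.18 jig [ -9.4 -30.9  58.5] yaw-jig [179.99  -0.   173.07] Fjig [-2.63  0.85 -1.25] M [-0.02  0.28 -0.03] 91.3
time_s: 17.8
ee_pos: [576.9, -28.6, 58.5]
ee_rot: [180.0, -0.0, 173.1]
force: [-2.8, 0.8, -0.7]
gripper_width: 91.1
17.8 jig [ -4.5 -30.9  58.5] yaw-jig [180.    -0.   173.08] Fjig [-2.87  0.5  -0.73] M [-0.02  0.36  0.  ] 91.1
```

```bash

python3 -m creep '{"offset":[[-0.001,0,0],[-0.001,0,0],[-0.001,0,0],[-0.001,0,0]],"rotation":[[0,0,0],[0,0,0],[0,0,0],[0,0,0]]}'
python3 -c "
from h import *
st()"
python3 -m creep '{"offset":[[-0.001,0,0],[-0.001,0,0]],"rotation":[[0,0,0],[0,0,0]]}'
python3 -c "
from h import *
st()"
```

```text
time_s: 18.3
ee_pos: [580.9, -29.1, 58.6]
ee_rot: [180.0, 0.0, 173.1]
force: [-2.1, 0.5, -1.4]
gripper_width: 91.1
18.3 jig [ -0.4 -30.8  58.6] yaw-jig [179.99   0.   173.07] Fjig [-2.17  0.28 -1.35] M [-0.01  0.3   0.03] 91.1
time_s: 18.55
ee_pos: [581.9, -29.2, 58.6]
ee_rot: [180.0, -0.1, 173.1]
force: [-5.9, 0.9, 3.6]
gripper_width: 91.1
18.55 jig [  0.6 -30.9  58.6] yaw-jig [ 1.8000e+02 -1.2000e-01  1.7307e+02] Fjig [-5.98  0.2   3.57] M [ 0.07  0.87 -0.03] 91.1
```

```bash

python3 -m creep '{"offset":[[-0.0007,0,0],[-0.0007,0,0],[0,0,0]],"rotation":[[0,0,0],[0,0,0],[0,0,0]]}'
python3 -c "
from h import *
st()"
```

```text
time_s: 18.92
ee_pos: [581.8, -29.1, 58.6]
ee_rot: [180.0, -0.3, 173.1]
force: [-9.2, 1.8, 3.3]
gripper_width: 91.4
18.93 jig [  0.5 -30.8  58.6] yaw-jig [179.99  -0.29 173.06] Fjig [-9.38  0.68  3.29] M [-0.01  1.07 -0.09] 91.4
```

The force is firm and even on both fingers (9.4 N, no yaw moment), so the carton is snug on the fence. Next I go round to its -y side with the tool turned 90°.

```bash

python3 -m creep '{"offset":[[0.012,0,0],[0.002,0,-0.03],[0,0,-0.04],[0,0,-0.04],[-0.02,-0.03,0]],"rotation":[[0,0,0],[0,0,0],[0,0,0],[0,0,0],[0,0,0]]}'
python3 -m creep '{"offset":[[-0.044,-0.042,0],[-0.044,-0.042,0],[0,0,0],[0,0,0],[0,0,0]],"rotation":[[0,0,0],[0,0,10],[0,0,10],[0,0,10],[0,0,10]]}'
python3 -m creep '{"offset":[[0,0,0],[0,0,0],[0,0,0],[0,0,0],[0,0,0]],"rotation":[[0,0,10],[0,0,10],[0,0,10],[0,0,10],[0,0,10]]}'
python3 -c "
from h import *
st();go([95,-145,58],83.07)
crop('s',grab_frame('scene'),155,150,195,175,4,'pics/s9.png')"
```

```text
time_s: 19.55
ee_pos: [589.2, -59.2, 173.2]
ee_rot: [180.0, 0.6, 173.2]
force: [0.0, -0.3, -0.2]
gripper_width: 91.0
time_s: 20.18
ee_pos: [664.6, -154.5, 168.7]
ee_rot: [179.9, 0.1, 132.7]
force: [0.4, 0.5, 0.7]
gripper_width: 91.1
time_s: 20.8
ee_pos: [664.5, -154.2, 169.0]
ee_rot: [179.8, 0.0, 82.7]
force: [-0.1, 1.1, 0.1]
gripper_width: 91.1
20.8 jig [  97.7 -145.   169. ] yaw-jig [1.7984e+02 2.0000e-02 8.2740e+01] Fjig [-0.18  1.05  0.11] M [-0.12 -0.02 -0.01] 91.1
off(tool mm) [  0.  -3. 111.] in target axes [ -0.   -2.7 111. ] rot [ 0.16  0.02 -0.33]
```

View pics/s9.png

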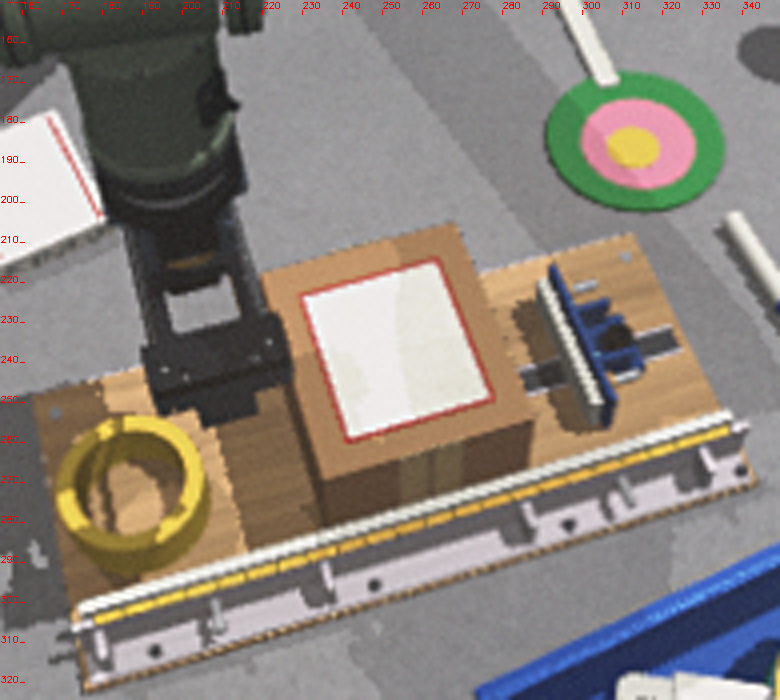

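```bash

python3 -m creep '{"offset":[[0.006,-0.005,0.025],[0,0,0.03],[0,0,0.03],[0,0,0.024],[0.004,0,0]],"rotation":[[0,0,-0.3],[0,0,0],[0,0,0],[0,0,0],[0,0,0]]}'
python3 -m creep '{"offset":[[0.004,0,0],[0.004,0,0],[0.003,0,0],[0.003,0,0],[0.003,0,0]],"rotation":[[0,0,0],[0,0,0],[0,0,0],[0,0,0],[0,0,0]]}'
python3 -c "
from h import *
st()"
```

```text
time_s: 21.48
ee_pos: [659.0, -143.3, 57.8]
ee_rot: [-179.8, -0.0, 83.5]
force: [0.0, -0.3, -0.5]
gripper_width: 91.3
time_s: 22.1
ee_pos: [662.1, -126.7, 59.8]
ee_rot: [180.0, 0.0, 83.4]
force: [-0.2, -4.5, 1.8]
gripper_width: 91.2
22.1 jig [  91.9 -118.    59.8] yaw-jig [1.7998e+02 4.0000e-02 8.3380e+01] Fjig [ 0.33 -4.49  1.79] M [-0.55 -0.03 -0.16] 91.2
```

```bash

python3 -m creep '{"offset":[[0.003,0,0],[0.003,0,0],[0.003,0,0],[0.003,0,0],[0.003,0,0]],"rotation":[[0,0,0.3],[0,0,0],[0,0,0],[0,0,0],[0,0,0]]}'
python3 -c "
from h import *
st()"
python3 -m creep '{"offset":[[0.003,0,0],[0.003,0,0],[0.002,0,0],[0.002,0,0],[0.002,0,0]],"rotation":[[0,0,0],[0,0,0],[0,0,0],[0,0,0],[0,0,0]]}'
python3 -c "
from h import *
st()
crop('s',grab_frame('scene'),155,150,195,175,4,'pics/s10.png')"
```

```text
time_s: 22.72
ee_pos: [663.9, -111.6, 59.7]
ee_rot: [180.0, 0.0, 83.1]
force: [-0.4, -3.7, 2.6]
gripper_width: 91.2
22.73 jig [  91.9 -102.8   59.7] yaw-jig [1.7998e+02 1.0000e-02 8.3070e+01] Fjig [ 0.08 -3.72  2.63] M [-0.72  0.18 -0.02] 91.2
time_s: 23.35
ee_pos: [665.4, -99.6, 59.6]
ee_rot: [180.0, -0.0, 83.1]
force: [-0.1, -4.7, 2.7]
gripper_width: 91.1
23.35 jig [ 91.9 -90.7  59.6] yaw-jig [ 1.7998e+02 -1.0000e-02  8.3080e+01] Fjig [ 0.44 -4.65  2.7 ] M [-0.72  0.08  0.08] 91.1
```

View pics/s10.png

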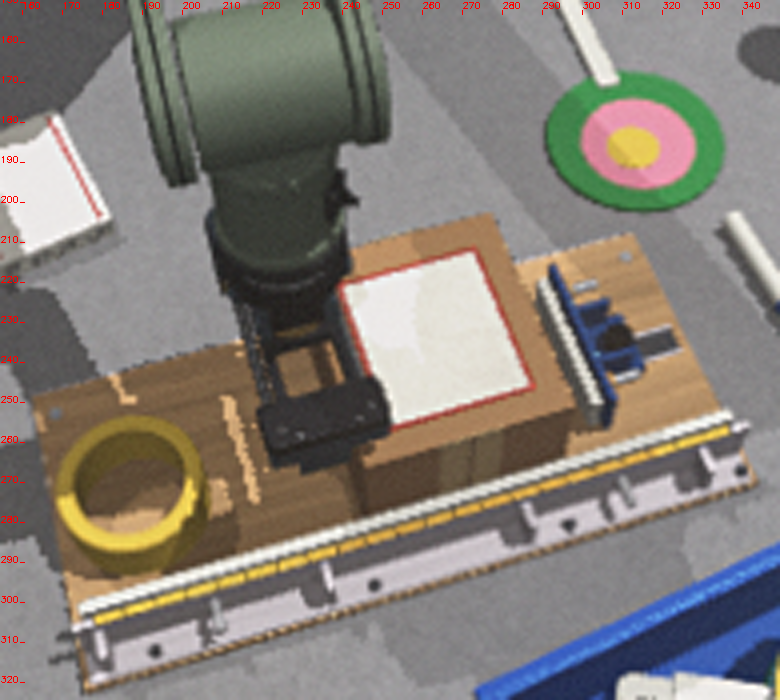

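```bash
python3 - <<'E'
from h import *
S=lambda X,Y:(155+X/4-.5,150+Y/4-.5)
print([W2J(onz("scene",S(*a),121)).round(1) for a in((495,213),(577,405))])
E
python3 -m creep '{"offset":[[0.002,0,0],[0.002,0,0],[0.002,0,0],[0.002,0,0],[0.001,0,0]],"rotation":[[0,0,0],[0,0,0],[0,0,0],[0,0,0],[0,0,0]]}'
python3 -c "
from h import *
st()"
```

```text
[array([ 21.1,  70.3, 121. ]), array([179.8,  68.2, 121. ])]
time_s: 24.02
ee_pos: [666.3, -90.6, 59.5]
ee_rot: [-180.0, -0.0, 83.1]
force: [-1.2, -3.3, 1.8]
gripper_width: 90.9
24.02 jig [ 91.7 -81.6  59.5] yaw-jig [-1.7999e+02 -1.0000e-02  8.3080e+01] Fjig [-0.79 -3.39  1.81] M [-0.66  0.01  0.  ] 90.9
```

```bash

python3 -m creep '{"offset":[[0.002,0,0],[0.002,0,0],[0.001,0,0],[0.001,0,0],[0.001,0,0]],"rotation":[[0,0,0],[0,0,0],[0,0,0],[0,0,0],[0,0,0]]}'
python3 -c "
from h import *
st()"
python3 -m creep '{"offset":[[0.001,0,0],[0.001,0,0],[0.001,0,0]],"rotation":[[0,0,0],[0,0,0],[0,0,0]]}'
python3 -c "
from h import *
st()"
```

```text
time_s: 24.65
ee_pos: [667.1, -83.8, 59.5]
ee_rot: [-180.0, -0.0, 83.1]
force: [-0.3, -3.5, 1.4]
gripper_width: 91.0
24.65 jig [ 91.7 -74.8  59.5] yaw-jig [-1.7999e+02 -1.0000e-02  8.3070e+01] Fjig [ 0.15 -3.51  1.44] M [-0.59  0.05  0.02] 91.0
time_s: 25.02
ee_pos: [667.5, -80.8, 59.5]
ee_rot: [-180.0, -0.0, 83.1]
force: [-0.9, -4.2, 0.8]
gripper_width: 91.2
25.02 jig [ 91.7 -71.7  59.5] yaw-jig [-1.7999e+02 -1.0000e-02  8.3070e+01] Fjig [-0.35 -4.32  0.79] M [-0.62  0.06 -0.02] 91.2
```

```bash

python3 -m creep '{"offset":[[0.001,0,0],[0.001,0,0],[0.001,0,0]],"rotation":[[0,0,0],[0,0,0],[0,0,0]]}'
python3 -c "
from h import *
st()
crop('s',grab_frame('scene'),155,150,195,175,4,'pics/s11.png')"
```

```text
time_s: 25.4
ee_pos: [667.9, -77.8, 59.5]
ee_rot: [-180.0, -0.0, 83.1]
force: [0.1, -2.7, 1.1]
gripper_width: 91.2
25.4 jig [ 91.8 -68.7  59.5] yaw-jig [-1.800e+02 -1.000e-02  8.307e+01] Fjig [ 0.47 -2.66  1.11] M [-0.57  0.08  0.03] 91.2
```

View pics/s11.png

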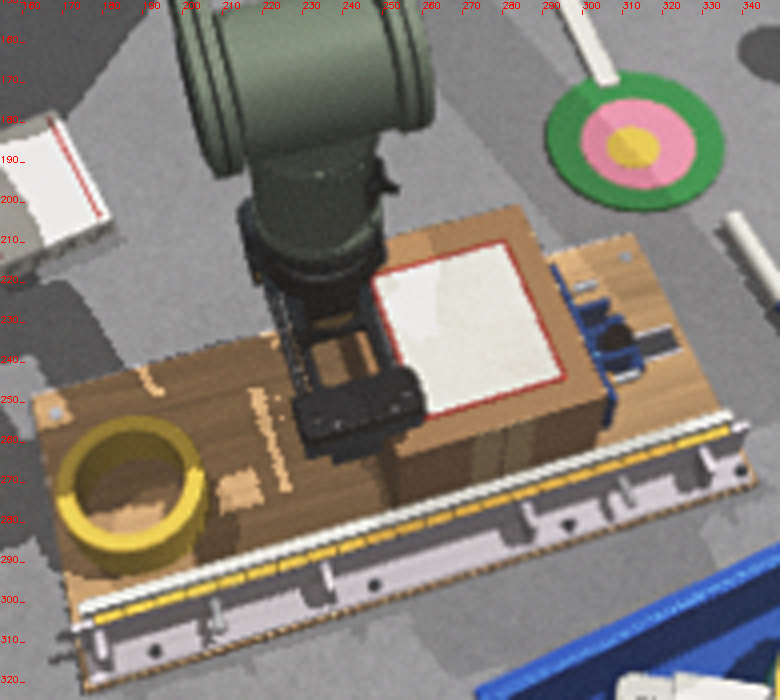

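Almost at the stop, and its blue plate is unmoved at (553,265) and (608,425) in the crop. Fine steps now.

```bash

python3 -m creep '{"offset":[[0.0007,0,0],[0.0007,0,0]],"rotation":[[0,0,0],[0,0,0]]}'
python3 -m creep '{"offset":[[0.0007,0,0],[0.0007,0,0]],"rotation":[[0,0,0],[0,0,0]]}'
```

```text
time_s: 25.7
ee_pos: [668.0, -76.5, 59.5]
ee_rot: [-180.0, -0.0, 83.1]
force: [-0.9, -1.9, 1.0]
gripper_width: 90.9
time_s: 25.95
ee_pos: [668.2, -75.1, 59.5]
ee_rot: [-180.0, -0.0, 83.1]
force: [-1.3, -2.8, 0.8]
gripper_width: 91.1
```

```bash

python3 -m creep '{"offset":[[0.0007,0,0],[0.0007,0,0]],"rotation":[[0,0,0],[0,0,0]]}'
python3 -c "
from h import *
st()"
```

```text
time_s: 26.2
ee_pos: [668.4, -73.7, 59.5]
ee_rot: [-180.0, -0.0, 83.1]
force: [-0.1, -2.5, -0.1]
gripper_width: 91.5
26.2 jig [ 91.7 -64.5  59.5] yaw-jig [-1.800e+02 -1.000e-02  8.307e+01] Fjig [ 0.19 -2.52 -0.06] M [-0.46  0.08  0.04] 91.5
```

```bash

python3 -m creep '{"offset":[[0.0007,0,0],[0.0007,0,0]],"rotation":[[0,0,0],[0,0,0]]}'
```

```text
time_s: 26.45
ee_pos: [668.5, -72.3, 59.4]
ee_rot: [-180.0, -0.0, 83.1]
force: [0.5, -2.3, -0.6]
gripper_width: 91.1
```

```bash

python3 -m creep '{"offset":[[0.0007,0,0],[0.0007,0,0]],"rotation":[[0,0,0],[0,0,0]]}'
```

```text
time_s: 26.7
ee_pos: [668.7, -70.9, 59.4]
ee_rot: [-180.0, -0.0, 83.1]
force: [-0.3, -3.1, -0.5]
gripper_width: 91.1
```

```bash

python3 -m creep '{"offset":[[0.0007,0,0],[0.0007,0,0]],"rotation":[[0,0,0],[0,0,0]]}'
python3 -c "
from h import *
st()"
```

```text
time_s: 26.95
ee_pos: [668.8, -69.5, 59.4]
ee_rot: [-180.0, -0.0, 83.1]
force: [-0.9, -3.3, -0.6]
gripper_width: 91.5
26.95 jig [ 91.7 -60.4  59.4] yaw-jig [-1.7999e+02 -1.0000e-02  8.3080e+01] Fjig [-0.5  -3.43 -0.59] M [-0.59  0.08 -0.  ] 91.5
```

Carton edge should be about y=100 now, so I check the picture for stop movement.

```bash

python3 -c "
from h import *
crop('s',grab_frame('scene'),250,195,90,75,8,'pics/s12.png')
b=cv2.cvtColor(cv2.imread('pics/scene0.png'),cv2.COLOR_BGR2RGB)
crop('s',b,250,195,90,75,8,'pics/s12b.png')"
```

```text
(no output)
```

View pics/s12.png

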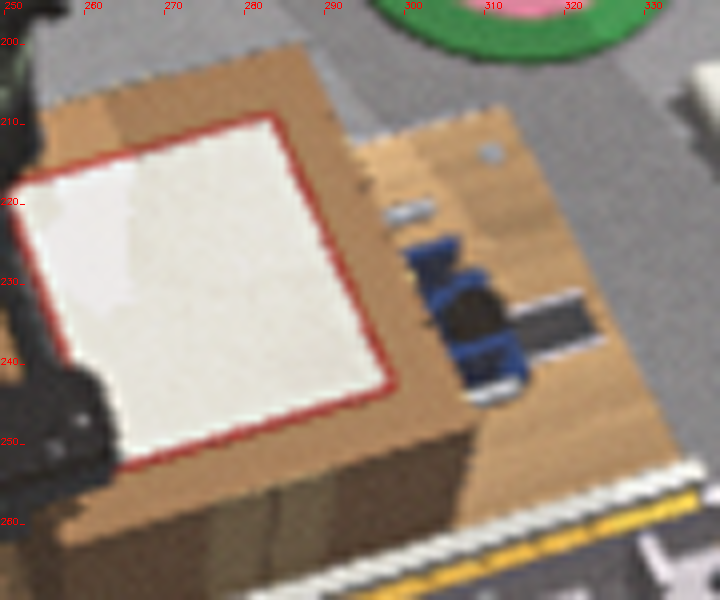

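View pics/s12b.png

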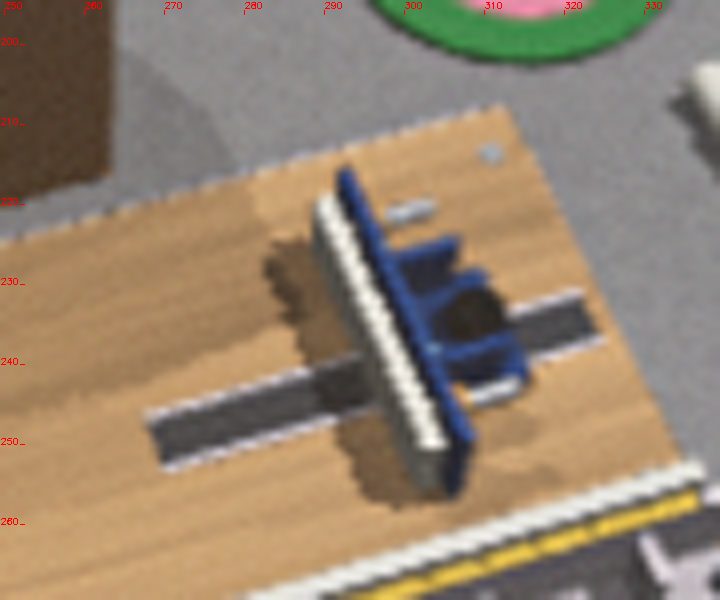

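```bash

python3 -c "
from h import *
S=lambda X,Y:(250+X/8-.5,195+Y/8-.5)
print([W2J(onz('scene',S(*a),54)).round(1) for a in((316,200),(415,447),(340,192),(447,443),(340,168),(458,495))],[W2J(onz('scene',S(*a),121)).round(1) for a in((303,42),(475,428))])"
python3 -m creep '{"offset":[[0.0007,0,0],[0.0007,0,0]],"rotation":[[0,0,0],[0,0,0]]}'
```

```text
[array([43.8, 98.7, 54. ]), array([149.8,  94.6,  54. ]), array([ 43.3, 108.4,  54. ]), array([151.9, 105.8,  54. ]), array([ 33.4, 112.3,  54. ]), array([171.6, 101.6,  54. ])] [array([ 19.4,  98.5, 121. ]), array([180.6,  95.9, 121. ])]
time_s: 27.25
ee_pos: [669.0, -68.5, 59.5]
ee_rot: [-180.0, 0.0, 83.1]
force: [-1.7, -5.3, -0.3]
gripper_width: 90.8
```

```bash

python3 -m creep '{"offset":[[0.0005,0,0],[0,0,0]],"rotation":[[0,0,0],[0,0,0]]}'
python3 -c "
from h import *
st()"
```

```text
time_s: 27.5
ee_pos: [669.0, -68.5, 59.6]
ee_rot: [-180.0, 0.1, 83.1]
force: [-0.6, -4.6, 0.5]
gripper_width: 91.1
27.5 jig [ 91.7 -59.3  59.6] yaw-jig [-1.7999e+02  6.0000e-02  8.3070e+01] Fjig [-0.04 -4.61  0.46] M [-0.88  0.05 -0.  ] 91.1
```

```bash

python3 -m creep '{"offset":[[0.0006,0,0],[0,0,0]],"rotation":[[0,0,0],[0,0,0]]}'
python3 -c "
from h import *
st()"
python3 -m creep '{"offset":[[0.0005,0,0],[0,0,0]],"rotation":[[0,0,0],[0,0,0]]}'
python3 -c "
from h import *
st()"
```

```text
time_s: 27.75
ee_pos: [669.0, -68.4, 59.7]
ee_rot: [-180.0, 0.1, 83.1]
force: [-1.5, -6.6, 1.0]
gripper_width: 90.9
27.75 jig [ 91.7 -59.3  59.7] yaw-jig [-1.800e+02  1.100e-01  8.307e+01] Fjig [-0.73 -6.77  0.97] M [-1.06  0.14 -0.04] 90.9
time_s: 28.0
ee_pos: [669.0, -68.4, 59.9]
ee_rot: [-180.0, 0.1, 83.1]
force: [-1.6, -8.3, 1.5]
gripper_width: 91.0
28.0 jig [ 91.7 -59.2  59.9] yaw-jig [-1.800e+02  1.400e-01  8.307e+01] Fjig [-0.55 -8.39  1.46] M [-1.28  0.21 -0.08] 91.0
```

Snug on the stop: 8.4 N, and the tool has not moved over 0.1 mm. Next I re-press at the fence to check the carton stayed against it.

```bash

python3 -m creep '{"offset":[[-0.015,0,0],[0,0,-0.035],[0,0,-0.04],[0,0,-0.035],[0.033,-0.04,0]],"rotation":[[0,0,0],[0,0,0],[0,0,0],[0,0,0],[0,0,0]]}'
python3 -m creep '{"offset":[[0.033,-0.044,0],[0.033,-0.044,0],[0,0,0],[0,0,0],[0,0,0]],"rotation":[[0,0,0],[0,0,-10],[0,0,-10],[0,0,-10],[0,0,-10]]}'
python3 -m creep '{"offset":[[0,0,0],[0,0,0],[0,0,0],[0,0,0],[0,0,0]],"rotation":[[0,0,-10],[0,0,-10],[0,0,-10],[0,0,-10],[0,0,-10]]}'
python3 -c "
from h import *
st();go([-25,26,58])
t=grab_frame('top')
crop('s',grab_frame('scene'),155,150,195,175,4,'pics/s13.png')"
```

```text
time_s: 28.62
ee_pos: [635.3, -45.1, 172.7]
ee_rot: [179.5, -0.1, 82.9]
force: [-1.1, 1.5, -1.5]
gripper_width: 91.3
time_s: 29.25
ee_pos: [552.2, 32.8, 169.7]
ee_rot: [179.9, -0.1, 123.4]
force: [0.6, 0.2, 0.4]
gripper_width: 91.3
time_s: 29.88
ee_pos: [552.2, 32.6, 169.5]
ee_rot: [179.9, -0.0, 173.4]
force: [0.4, -0.7, -0.3]
gripper_width: 91.1
29.88 jig [-36.4  26.9 169.5] yaw-jig [ 1.7990e+02 -1.0000e-02  1.7339e+02] Fjig [ 0.46 -0.64 -0.26] M [ 0.01 -0.    0.  ] 91.1
off(tool mm) [-11.4  -1.2 111.5] in target axes [-11.4  -0.9 111.5] rot [ 0.1  -0.01  0.33]
```

View pics/s13.png

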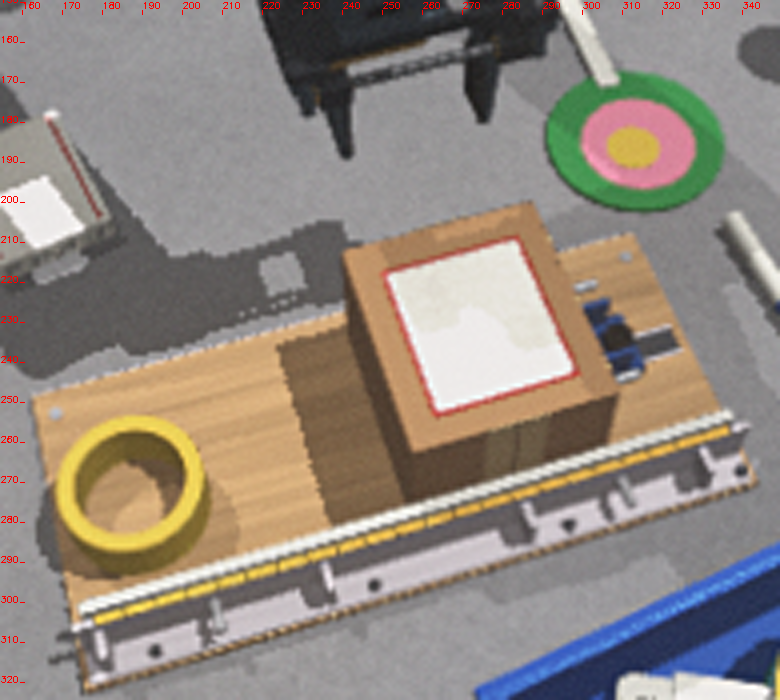

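The carton sits in the corner with everything else unmoved. I'll come down and feel for the underside.

```bash

python3 -m creep '{"offset":[[0,0,0.025],[0,0,0.03],[0,0,0.03],[-0.006,0,0.025],[-0.006,0,0]],"rotation":[[0,0,0.33],[0,0,0],[0,0,0],[0,0,0],[0,0,0]]}'
python3 -m creep '{"offset":[[-0.006,0,0],[-0.006,0,0],[-0.004,0,0],[-0.003,0,0],[-0.002,0,0]],"rotation":[[0,0,0],[0,0,0],[0,0,0],[0,0,0],[0,0,0]]}'
python3 -c "
from h import *
st()"
```

```text
time_s: 30.6
ee_pos: [562.9, 30.8, 57.9]
ee_rot: [-180.0, -0.3, 172.6]
force: [-0.6, 0.1, 0.5]
gripper_width: 91.1
time_s: 31.22
ee_pos: [585.2, 28.0, 59.7]
ee_rot: [180.0, 0.0, 172.7]
force: [-1.3, 0.2, 0.7]
gripper_width: 91.1
31.23 jig [-3.1 26.3 59.7] yaw-jig [1.7999e+02 1.0000e-02 1.7274e+02] Fjig [-1.29  0.07  0.68] M [ 0.06 -0.03 -0.02] 91.1
```

```bash

python3 -m creep '{"offset":[[-0.001,0,0],[-0.001,0,0]],"rotation":[[0,0,0],[0,0,0]]}'
python3 -c "
from h import *
st()"
python3 -m creep '{"offset":[[-0.001,0,0],[-0.001,0,0]],"rotation":[[0,0,0],[0,0,0]]}'
python3 -c "
from h import *
st()"
```

```text
time_s: 31.48
ee_pos: [587.0, 27.8, 59.5]
ee_rot: [180.0, -0.0, 172.7]
force: [-0.7, -0.4, 0.2]
gripper_width: 91.4
31.48 jig [-1.3 26.3 59.5] yaw-jig [ 1.8000e+02 -1.0000e-02  1.7274e+02] Fjig [-0.61 -0.5   0.18] M [-0.01  0.01  0.06] 91.4
time_s: 31.72
ee_pos: [588.5, 27.6, 59.5]
ee_rot: [-180.0, -0.1, 172.8]
force: [-3.3, 0.1, 1.5]
gripper_width: 91.3
31.73 jig [ 0.2 26.3 59.5] yaw-jig [-1.8000e+02 -8.0000e-02  1.7276e+02] Fjig [-3.24 -0.33  1.49] M [0.1  0.33 0.12] 91.3
```

```bash

python3 -m creep '{"offset":[[0,0,0],[-0.0008,0,0],[-0.0008,0,0],[0,0,0]],"rotation":[[0,0,-0.33],[0,0,0],[0,0,0],[0,0,0]]}'
python3 -c "
from h import *
st()"
```

```text
time_s: 32.22
ee_pos: [588.9, 27.4, 59.5]
ee_rot: [-180.0, -0.2, 173.1]
force: [-6.5, 0.6, 3.9]
gripper_width: 91.2
32.23 jig [ 0.6 26.2 59.5] yaw-jig [-179.99   -0.21  173.07] Fjig [-6.56 -0.23  3.85] M [-0.02  0.79 -0.03] 91.2
```

```bash

python3 -m creep '{"offset":[[-0.0008,0,0],[0,0,0]],"rotation":[[0,0,0],[0,0,0]]}'
python3 -c "
from h import *
st()"
```

```text
time_s: 32.48
ee_pos: [588.8, 27.4, 59.5]
ee_rot: [-180.0, -0.3, 173.1]
force: [-7.5, 1.0, 5.0]
gripper_width: 91.1
32.48 jig [ 0.6 26.2 59.5] yaw-jig [-179.98   -0.31  173.06] Fjig [-7.53  0.12  4.97] M [-0.06  1.04 -0.05] 91.1
```

Back at the fence at the same reading (x 0.6, 7.5 N, balanced). One last light check on the stop side.

```bash

python3 -m creep '{"offset":[[0.015,0,0],[0.002,0,-0.035],[0,0,-0.04],[0,0,-0.035],[-0.03,-0.03,0]],"rotation":[[0,0,0],[0,0,0],[0,0,0],[0,0,0],[0,0,0]]}'
python3 -m creep '{"offset":[[-0.04,-0.04,0],[-0.04,-0.04,0],[0,0,0],[0,0,0],[0,0,0]],"rotation":[[0,0,0],[0,0,10],[0,0,10],[0,0,10],[0,0,10]]}'
python3 -m creep '{"offset":[[0,0,0],[0,0,0],[0,0,0],[0,0,0],[0,0,0]],"rotation":[[0,0,10],[0,0,10],[0,0,10],[0,0,10],[0,0,10]]}'
python3 -c "
from h import *
st();go([92,-78,60],83.07)"
```

```text
time_s: 33.1
ee_pos: [602.0, -2.7, 173.5]
ee_rot: [179.9, 0.5, 173.3]
force: [0.7, 0.2, -0.1]
gripper_width: 91.3
time_s: 33.72
ee_pos: [670.6, -93.4, 169.2]
ee_rot: [180.0, 0.0, 132.7]
force: [0.8, -0.2, 0.4]
gripper_width: 91.1
time_s: 34.35
ee_pos: [670.6, -93.1, 169.4]
ee_rot: [179.9, 0.0, 82.7]
force: [0.2, -0.3, -0.6]
gripper_width: 91.3
34.35 jig [ 96.3 -83.6 169.4] yaw-jig [179.92   0.    82.75] Fjig [ 0.27 -0.29 -0.61] M [-0.11  0.01  0.  ] 91.3
off(tool mm) [  5.6  -4.5 109.4] in target axes [  5.6  -4.3 109.4] rot [ 0.08  0.   -0.32]
```

```bash

python3 -m creep '{"offset":[[0,-0.004,0.025],[0,0,0.03],[0,0,0.03],[0,0,0.024],[0.006,0,0]],"rotation":[[0,0,0],[0,0,0],[0,0,0],[0,0,0],[0,0,0]]}'
python3 -m creep '{"offset":[[0.006,0,0],[0.004,0,0],[0.003,0,0],[0.001,0,0],[0.001,0,0]],"rotation":[[0,0,0],[0,0,0],[0,0,0],[0,0,0],[0,0,0]]}'
python3 -c "
from h import *
st()"
```

```text
time_s: 34.98
ee_pos: [665.7, -86.5, 58.4]
ee_rot: [-179.8, -0.0, 83.0]
force: [0.7, 0.3, 0.0]
gripper_width: 91.0
time_s: 35.6
ee_pos: [669.1, -71.9, 60.7]
ee_rot: [180.0, -0.0, 83.1]
force: [-0.1, 0.1, -0.2]
gripper_width: 91.3
35.6 jig [ 92.2 -62.7  60.7] yaw-jig [179.98  -0.    83.07] Fjig [-0.12  0.04 -0.19] M [-0.12 -0.01  0.01] 91.3
```

```bash

python3 -m creep '{"offset":[[0.001,0,0],[0.001,0,0]],"rotation":[[0,0,0],[0,0,0]]}'
python3 -c "
from h import *
st()"
```

```text
time_s: 35.85
ee_pos: [669.3, -69.9, 60.5]
ee_rot: [-180.0, -0.0, 83.1]
force: [-0.2, -0.3, -0.0]
gripper_width: 91.1
35.85 jig [ 92.2 -60.7  60.5] yaw-jig [-180.     -0.     83.06] Fjig [-0.12 -0.29 -0.04] M [-0.14  0.06 -0.09] 91.1
```

```bash

python3 -m creep '{"offset":[[0.001,0,0],[0.0007,0,0],[0,0,0]],"rotation":[[0,0,0],[0,0,0],[0,0,0]]}'
python3 -c "
from h import *
st()"
python3 -m creep '{"offset":[[0.0006,0,0],[0,0,0]],"rotation":[[0,0,0],[0,0,0]]}'
python3 -c "
from h import *
st()"
```

```text
time_s: 36.22
ee_pos: [669.4, -68.7, 60.5]
ee_rot: [-180.0, 0.0, 83.1]
force: [-0.4, -2.6, 0.0]
gripper_width: 91.3
36.23 jig [ 92.2 -59.5  60.5] yaw-jig [-1.800e+02  3.000e-02  8.306e+01] Fjig [-0.09 -2.63  0.04] M [-0.42  0.03 -0.14] 91.3
time_s: 36.48
ee_pos: [669.4, -68.5, 60.6]
ee_rot: [180.0, 0.1, 83.1]
force: [-1.0, -4.9, 0.9]
gripper_width: 91.6
36.48 jig [ 92.2 -59.3  60.6] yaw-jig [1.800e+02 7.000e-02 8.306e+01] Fjig [-0.42 -4.95  0.92] M [-0.79  0.04 -0.19] 91.6
```

```bash

python3 -m creep '{"offset":[[0.0006,0,0],[0,0,0]],"rotation":[[0,0,0],[0,0,0]]}'
python3 -c "
from h import *
st()"
python3 -m creep '{"offset":[[-0.015,0,0],[-0.005,0,-0.035],[0,0,-0.05],[0,0,-0.06],[0,-0.05,-0.05]],"rotation":[[0,0,0],[0,0,0],[0,0,0],[0,0,0],[0,0,0]]}'
python3 -m creep '{"offset":[[0,-0.06,0],[0,-0.06,0],[0,-0.06,0],[0,-0.06,0],[0,0,0]],"rotation":[[0,0,0],[0,0,0],[0,0,0],[0,0,0],[0,0,0]]}'
python3 -c "
from h import *
st()
t=grab_frame('top')
crop('s',grab_frame('scene'),155,150,195,175,4,'pics/s14.png');crop('t',t,200,120,140,110,5.5,'pics/t14.png')"
```

```text
time_s: 36.72
ee_pos: [669.4, -68.5, 60.8]
ee_rot: [180.0, 0.1, 83.1]
force: [-0.8, -6.9, 0.3]
gripper_width: 91.1
36.73 jig [ 92.2 -59.3  60.8] yaw-jig [1.800e+02 1.200e-01 8.306e+01] Fjig [ 0.03 -6.94  0.33] M [-1.02  0.09 -0.21] 91.1
time_s: 37.35
ee_pos: [625.3, -81.8, 251.8]
ee_rot: [179.8, -0.1, 83.1]
force: [-0.9, -0.2, 0.5]
gripper_width: 91.2
time_s: 37.98
ee_pos: [381.1, -51.8, 249.9]
ee_rot: [-180.0, -0.1, 83.1]
force: [0.2, 0.1, 0.3]
gripper_width: 91.1
37.98 jig [-196.1  -77.6  249.9] yaw-jig [-1.7996e+02 -6.0000e-02  8.3070e+01] Fjig [0.21 0.1  0.27] M [-0.09  0.03 -0.03] 91.1
```

View pics/s14.png

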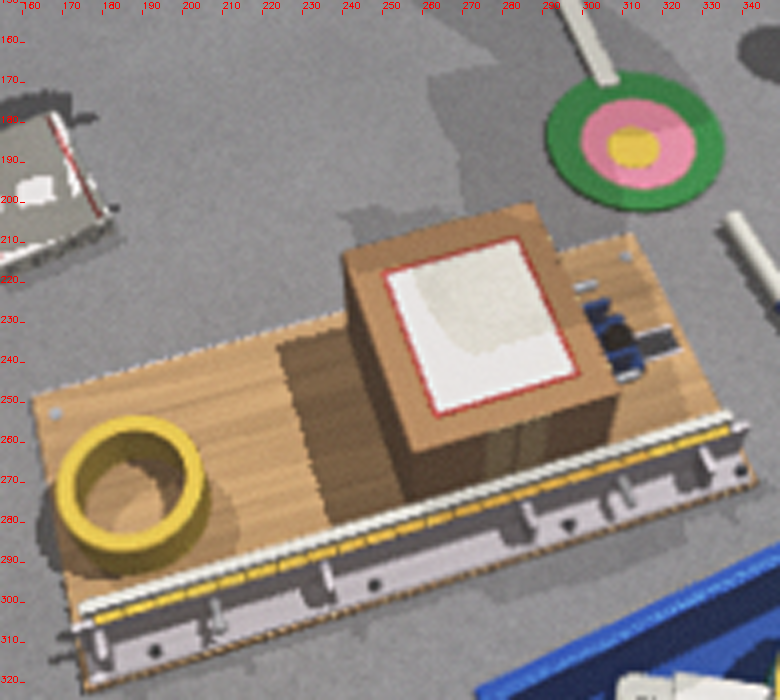

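View pics/t14.png

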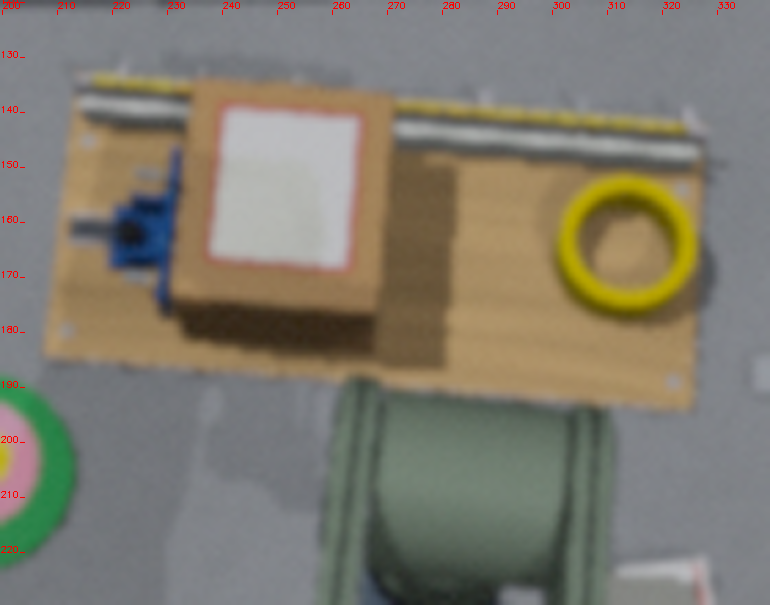

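The carton is square in the corner, panel up. The stop's knob, the tape roll, the fan and the marker are where they were, and the arm is clear, so I hand in.

```bash
python3 -c "
from workcell import env
print(env.job_done(), env.state()['time_s'])"
```

```text
the job is handed in; nothing more can be done
the job is handed in; nothing more can be done
```

The carton lies on its side in the jig with the red-framed panel on top, pressed against the fence and the stop. I handed the job in at about 38 s.

**What I did:**
1. I pushed the carton over the bench with open fingers until its foot met the plate's front edge.
2. I tipped it with a slow arc push starting 137 mm up, at 4 N or less. I followed it past 55°, and it went over by itself.
3. I slid it back to the fence and pressed with about 9 N.
4. I slid it along the fence to the stop and pressed with about 8 N.
5. I then re-pressed the fence and the stop lightly, and withdrew.

**Last checks:**
- **Fence:** the re-press at 7.5 N met the carton within 0.1 mm of where it stood before, with almost no yaw moment.
- **Stop:** the re-press at about 7 N met the carton within 0.1 mm of where it stood before. The highest push force read on this side was 8.4 N, and the stop's knob and blue plate had not moved in the pictures.
- **Bystanders:** the tape roll, fan and marker look unmoved in the last pictures. The label pad was only partly in view. The bottle, scraper and ink cup were outside the crops I viewed, though the arm never worked near them after the first move.
- **Disagreement:** twice the yaw reading right after a turn was about 0.3° off and I corrected for it wrongly. Both were small and were undone, each before the firm press that followed.

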